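# Reverse the row: ink jars from bench tray to rack

### The job

Move the four things standing in the pockets of the plywood tray (three ink jars and a glue stick) into the four pockets of the dark wooden rack, one to a pocket, in reverse order: the one that stands at the left end of the tray goes into the right end pocket of the rack, and so on, so that the row reads mirrored. Keep them upright all the time and leave each standing free on the floor of its pocket.

Things in the scene. Friction and masses are not known exactly. Their poses are not given: they have to be found in the camera images.
- tag_tray: Plywood tray the things start in, fixed, 324 mm long, nearer or farther of the two; 24 mm ledge with four dark tags along its front (x -0.066 to -0.042). Four 76 mm square pockets in a row, centres at own x = 0, y = +0.12, +0.04, -0.04, -0.12 m; walls 4 mm thick, 14 mm high; pocket floor 6 mm above underside. Origin: centre of the pockets' underside, on the table; x away from robot, y left, z up.
- dark_rack: Dark wooden rack, fixed, empty at first, 344 mm long; told by its raised end cheeks, 34 mm high (y 0.162 to 0.172 either end), with steel bails outside. Four 76 mm square pockets in a row, centres at own x = 0, y = +0.12, +0.04, -0.04, -0.12 m; walls 4 mm thick, 14 mm high; pocket floor 6 mm above underside. Origin: centre of the pockets' underside, on the table; x away from robot, y left, z up.
- glue_stick: Slim closed glue stick, a green and cream tube of even width, 27 mm across and 94 mm high, standing upright and loose in one pocket of the plywood tray, within about 6 mm of the pocket's centre. Round: its heading is arbitrary. Origin: centre of its underside; z is its upright axis. Grip it by the body from above, about 65 mm above its underside
- low_jar: The lowest ink jar, clear with a dark lid, straight-sided, 52 mm across and 62 mm high, standing upright and loose in one pocket of the plywood tray, within about 6 mm of the pocket's centre. Round: its heading is arbitrary. Origin: centre of its underside; z is its upright axis. Grip it by the body from above, about 39 mm above its underside
- wide_jar: The widest ink jar, clear with a reddish lid, 60 mm across and 77 mm high, standing upright and loose in one pocket of the plywood tray, within about 6 mm of the pocket's centre. Round: its heading is arbitrary. Origin: centre of its underside; z is its upright axis. Grip it by the body from above, about 51 mm above its underside
- tall_jar: The tallest ink jar, clear with a dark lid and pale contents, 52 mm across and 84 mm high, standing upright and loose in one pocket of the plywood tray, within about 6 mm of the pocket's centre. Round: its heading is arbitrary. Origin: centre of its underside; z is its upright axis. Grip it by the body from above, about 57 mm above its underside
- tag_disc: Round tag 20 mm across of dark metal, 3 mm thick, fixed on the front ledge of the plywood tray in front of the glue stick; at every start it lies before the pocket where the glue stick stands, and it stays behind. Origin: centre of its underside; axes as the tray's
- tag_square: Square tag 15 mm wide of dark metal, 3 mm thick, fixed on the front ledge of the plywood tray in front of the low jar; at every start it lies before the pocket where the low jar stands, and it stays behind. Origin: centre of its underside; axes as the tray's
- tag_bar: Bar tag 34 x 6 mm of dark metal, 3 mm thick, fixed on the front ledge of the plywood tray in front of the wide jar; at every start it lies before the pocket where the wide jar stands, and it stays behind. Origin: centre of its underside; axes as the tray's
- tag_cross: Cross tag 20 mm wide of dark metal, 3 mm thick, fixed on the front ledge of the plywood tray in front of the tall jar; at every start it lies before the pocket where the tall jar stands, and it stays behind. Origin: centre of its underside; axes as the tray's
Mind the look-alikes: they are no part of the job. What is shaped like the tall_jar but green is not meant. Leave any purple look-alike of the wide_jar alone.

How it is judged:
At the end, for the whole second after the job is handed in: Each of the four stands upright (within 5 degrees), free and at rest on the floor of its own pocket of the dark rack (centre within 30 mm of the pocket's, height within 5 mm); the pocket mirrors the tray pocket it came from (marked by its tag): first from the left is now first from the right (((y of tag_disc in the frame of tag_tray between 0.1 and 0.14 m and y of glue_stick in the frame of dark_rack between -0.15 and -0.09 m) or (y of tag_disc in the frame of tag_tray between 0.02 and 0.06 m and y of glue_stick in the frame of dark_rack between -0.07 and -0.01 m) or (y of tag_disc in the frame of tag_tray between -0.06 and -0.02 m and y of glue_stick in the frame of dark_rack between 0.01 and 0.07 m) or (y of tag_disc in the frame of tag_tray between -0.14 and -0.1 m and y of glue_stick in the frame of dark_rack between 0.09 and 0.15 m)) and x of glue_stick in the frame of dark_rack between -0.03 and 0.03 m and z of glue_stick in the frame of dark_rack between 0.002 and 0.011 m and angle between each of glue_stick, low_jar, wide_jar, tall_jar's own z axis and vertical below 0.1 rad and linear speed of each of glue_stick, low_jar, wide_jar, tall_jar below 0.02 m/s and angular speed of each of glue_stick, low_jar, wide_jar, tall_jar below 0.5 rad/s and contact force between each of glue_stick, low_jar, wide_jar, tall_jar and the fingers below 0.1 N and ((y of tag_square in the frame of tag_tray between 0.1 and 0.14 m and y of low_jar in the frame of dark_rack between -0.15 and -0.09 m) or (y of tag_square in the frame of tag_tray between 0.02 and 0.06 m and y of low_jar in the frame of dark_rack between -0.07 and -0.01 m) or (y of tag_square in the frame of tag_tray between -0.06 and -0.02 m and y of low_jar in the frame of dark_rack between 0.01 and 0.07 m) or (y of tag_square in the frame of tag_tray between -0.14 and -0.1 m and y of low_jar in the frame of dark_rack between 0.09 and 0.15 m)) and x of low_jar in the frame of dark_rack between -0.03 and 0.03 m and z of low_jar in the frame of dark_rack between 0.002 and 0.011 m and ((y of tag_bar in the frame of tag_tray between 0.1 and 0.14 m and y of wide_jar in the frame of dark_rack between -0.15 and -0.09 m) or (y of tag_bar in the frame of tag_tray between 0.02 and 0.06 m and y of wide_jar in the frame of dark_rack between -0.07 and -0.01 m) or (y of tag_bar in the frame of tag_tray between -0.06 and -0.02 m and y of wide_jar in the frame of dark_rack between 0.01 and 0.07 m) or (y of tag_bar in the frame of tag_tray between -0.14 and -0.1 m and y of wide_jar in the frame of dark_rack between 0.09 and 0.15 m)) and x of wide_jar in the frame of dark_rack between -0.03 and 0.03 m and z of wide_jar in the frame of dark_rack between 0.002 and 0.011 m and ((y of tag_cross in the frame of tag_tray between 0.1 and 0.14 m and y of tall_jar in the frame of dark_rack between -0.15 and -0.09 m) or (y of tag_cross in the frame of tag_tray between 0.02 and 0.06 m and y of tall_jar in the frame of dark_rack between -0.07 and -0.01 m) or (y of tag_cross in the frame of tag_tray between -0.06 and -0.02 m and y of tall_jar in the frame of dark_rack between 0.01 and 0.07 m) or (y of tag_cross in the frame of tag_tray between -0.14 and -0.1 m and y of tall_jar in the frame of dark_rack between 0.09 and 0.15 m)) and x of tall_jar in the frame of dark_rack between -0.03 and 0.03 m and z of tall_jar in the frame of dark_rack between 0.002 and 0.011 m); the robot touches nothing.
It fails at once if the glue stick is tipped over (leans more than about 35 degrees) (angle between glue_stick's own z axis and vertical above 0.6 rad).
It fails at once if the low jar is tipped over (leans more than about 35 degrees) (angle between low_jar's own z axis and vertical above 0.6 rad).
It fails at once if the wide jar is tipped over (leans more than about 35 degrees) (angle between wide_jar's own z axis and vertical above 0.6 rad).
It fails at once if the tall jar is tipped over (leans more than about 35 degrees) (angle between tall_jar's own z axis and vertical above 0.6 rad).
It also fails if it takes over 106 s, if anything falls off the work surface, if the arm or the gripper's body presses on something with over 40 N, if the wrist force passes 120 N, or if a joint passes its speed limit or range.

### The arm

A 7-joint arm with a two-finger parallel gripper is mounted at the origin on a cart in front of the work surface, level with it; the furniture and walls round the work are solid. World frame = base frame: x ahead of the robot, y to its left, z up, the work surface at z = 0. Lengths are in m, angles in rad, forces in N, time in s.
With the tool pointing down it reaches from about 0.35 to 0.9 m from the base axis. Payload 8.1 kg.
Tool frame: the origin (TCP) lies between the finger pads; the fingertips stand 11 mm ahead of it and the grasp point (between the pads) lies 8 mm behind it; z points along the fingers, y is the line along which they close (so a half turn about z gives the same grasp; the last joint's range is limited). The gripper opens to 92 mm and grips with 3 to 60 N. Pads are 19 mm wide; open, the fingers measure 130 mm over their backs; the gripper's body (75 mm by 190 mm) begins 47 mm behind the grasp point.
Start: joints at [1.172, 0.434, 0.025, 1.573, -0.012, 1.134, -0.075], TCP at [0.182, -0.598, 0.206] pointing down, gripper open.
Joint ranges: [-2.62, 2.62], [-0.44, 2.09], [-1.27, 1.32], [0.08, 2.57], [-1.32, 4.46], [0.12, 2], [-2.74, 2.74]. Speed limits (rad/s): [2.22, 2.22, 3.01, 3.01, 3.14, 3.14, 3.14].

### API

Orientations are given as a rotation vector (axis times angle).
In Python, from cell import observe, get_image, camera_params, sign_off gives the robot as it stands.
- The arm moves only by the shell command python3 -m pendant 'ROWS' [FORCE]. ROWS is JSON, one flat list of numbers, 7 for each row, row after row: the shift along the tool's x, y, z in m, then the turn, a rotation vector about the tool's x, y, z in rad, then the finger opening in m, from 0 to 0.0918. In form: [dx, dy, dz, rx, ry, rz, jaw, dx, dy, dz, rx, ry, rz, jaw, ...]. A call has 1 to 10 rows; each row shifts and turns the commanded pose from where the row before left it, along the tool's axes as they then stand; what a row does not reach is not made up. A row lasts 1/8 s, in which the tool goes at most 62.5 mm and 10.7 degrees, less where a joint would pass 70% of its speed; a pose out of reach is approached as far as the arm can. A call is refused whole if a number of a shift passes 0.0625 or a number of a turn 0.188, either way. A call with a gripper value outside its range is refused whole. The fingers move at their own pace and stop on an object; FORCE is the grip in N (left out, the last holds). Time passes only in rows, so rows that do not move let the fingers close. It gives the time, the measured TCP pose, the force, the opening and the grip force at its end, in the units of the state.
- observe(): the state, without advancing time (a new reading comes with each control period).
- get_image(name): name is "side" or "top" or "wrist"; returns the picture (384x512x3 uint8, red, green, blue); there is no depth.
- camera_params(name): a dict with "intrinsics" (3x3 intrinsics, pixels), "eye" and "rotation" of the camera in the world; the wrist camera has in their place "T_tool_cam" (4x4, takes a point from camera to tool coordinates, whose origin is the TCP and whose axes are the flange's). Camera axes: x right, y down, z forward; pixel columns grow to the right and rows downward; lengths in m; the calibration is good to about 2 mm. The wrist camera is an equidistant fisheye: a pixel r from the principal point sees the ray r / f radians off the axis. A picture is of the moment at which its call begins: read the wrist's pose just before it. camera_params takes no time and is no camera call.
- sign_off(): hands the job in; it is judged then, once.
The state is a dict: "clock": time; "joints": joint angles; "dq": joint speeds; "joint_efforts": joint torques, N m; "position": TCP position; "ee_rot": TCP orientation; "force": force on the tool from outside, world axes, zero at the start; "ft_torque": the same for the moment, N m; "width": opening from 0.0 (shut) to 1.0 (fully open); "gripper_force": force on a finger pad.
Only numpy, scipy, OpenCV 4.12 (cv2) and the standard library are available. Lean on these libraries where they do the work, as an engineer would, in place of code of your own. Each camera call takes 0.05 s, during which the arm holds its last target. There are 200 camera calls.

## Working session

There is one attempt and no reset: what is moved stays moved. The work goes in short steps, Python scripts to look and compute and a shell command to move; the robot and the scene stay as the last step left them, time stands still between calls to the robot, and variables do not carry over. Pictures are saved under pics/ and viewed, at most 14 in all, crops included, and the job is handed in when it is done.

```bash
ls; mkdir -p pics; python3 - <<'E'
from cell import *
import cv2,numpy as np
o=observe();print(o)
for n in("top","side","wrist"):
    im=get_image(n);cv2.imwrite(f"pics/{n}0.png",im[:,:,::-1]);print(n,camera_params(n))
E
```

```text
pics
{'clock': 0.0, 'joints': array([ 1.17241505,  0.43524464,  0.02500308,  1.57413359, -0.01155643,
        1.13398492, -0.07510076]), 'dq': array([ 1.62875667e-04, -2.31843057e-04,  1.87303506e-04, -2.03363803e-03,
        9.78331316e-05, -4.27159023e-04,  2.15371493e-04]), 'joint_efforts': array([ 1.52522152e-03, -6.67848802e+01,  9.85013992e-01, -3.14457893e+01,
       -6.07696990e-02,  4.30173066e-02,  2.08564888e-04]), 'position': array([ 0.1819253 , -0.59735138,  0.2055178 ]), 'ee_rot': array([-3.10576732e+00, -4.62565459e-01,  6.83308502e-04]), 'force': array([-0.33601928, -0.12158445, -0.35638929]), 'ft_torque': array([-0.01530059, -0.00487361,  0.0406983 ]), 'gripper_force': 0.0, 'width': 1.0013621254051353}
top {'intrinsics': array([[391.11021524,   0.        , 252.09979159],
       [  0.        , 391.11021524, 188.5256551 ],
       [  0.        ,   0.        ,   1.        ]]), 'eye': array([0.39371854, 0.01246401, 0.97028327]), 'rotation': array([-2.0836947 ,  2.13370599, -0.22558379])}
side {'intrinsics': array([[493.84805027,   0.        , 254.33262148],
       [  0.        , 493.84805027, 199.37041528],
       [  0.        ,   0.        ,   1.        ]]), 'eye': array([ 0.4679146 , -0.92573621,  0.53963092]), 'rotation': array([-2.04181797,  0.11884094, -0.08193981])}
wrist {'intrinsics': array([[297.31863964,   0.        , 257.80547507],
       [  0.        , 297.31863964, 192.05530992],
       [  0.        ,   0.        ,   1.        ]]), 'T_tool_cam': array([[-5.00711372e-05, -9.58825416e-01, -2.83996159e-01,
         7.62257963e-02],
       [ 9.99999042e-01,  3.44909221e-04, -1.34078862e-03,
        -1.08024163e-04],
       [ 1.38353510e-03, -2.83995954e-01,  9.58824480e-01,
        -1.77482111e-01],
       [ 0.00000000e+00,  0.00000000e+00,  0.00000000e+00,
         1.00000000e+00]])}
```

View pics/top0.png

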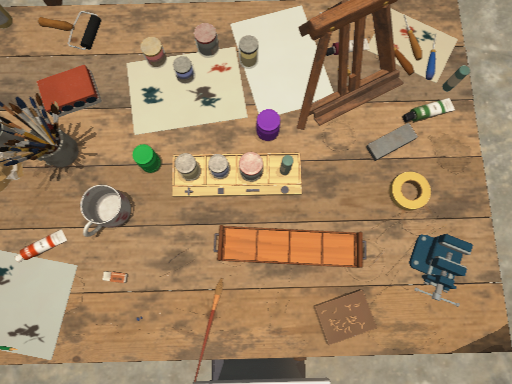

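View pics/side0.png

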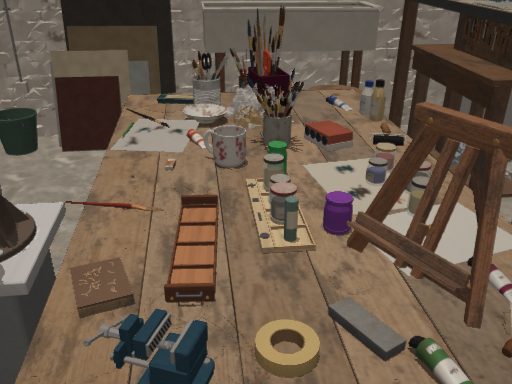

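```bash
cat > h.py <<'E'
from cell import *
import cv2,numpy as np
from scipy.spatial.transform import Rotation as Ro
def ray(n,uv,z,P=camera_params):
    p=P(n);K=p["intrinsics"];R=Ro.from_rotvec(p["rotation"]).as_matrix()
    d=R@np.linalg.inv(K)@np.array([uv[0],uv[1],1.]);e=p["eye"];return e+d*(z-e[2])/d[2]
def proj(n,X):
    p=camera_params(n);R=Ro.from_rotvec(p["rotation"]).as_matrix();c=R.T@(np.array(X)-p["eye"]);q=p["intrinsics"]@c;return q[:2]/q[2]
def wray(uv,z,o):
    p=camera_params("wrist");K=p["intrinsics"];T=p["T_tool_cam"]
    a=np.array([uv[0]-K[0,2],uv[1]-K[1,2]]);r=np.hypot(*a);th=r/K[0,0]
    d=np.r_[a/r*np.sin(th),np.cos(th)];R=Ro.from_rotvec(o["ee_rot"]).as_matrix()
    e=o["position"]+R@T[:3,3];d=R@T[:3,:3]@d;return e+d*(z-e[2])/d[2]
E
python3 - <<'E'
from h import *
im=cv2.imread("pics/top0.png")
c=cv2.resize(im[135:280,160:375],None,fx=3.7,fy=3.7,interpolation=cv2.INTER_CUBIC);cv2.imwrite("pics/crop0.png",c)
h=cv2.cvtColor(im,cv2.COLOR_BGR2HSV);print(h[247,270],h[247,305],h[190,250],h[175,195],h[300,200],h[210,270])
m=cv2.inRange(h,(5,150,140),(16,255,255));m[:220]=0;m[275:]=0;m[:,:215]=0;m[:,370:]=0
n,l,s,ce=cv2.connectedComponentsWithStats(m)
for i in range(1,n):
    if s[i,4]>100:print("rack",s[i],ce[i].round(1),ray("top",ce[i],.006).round(4))
m=cv2.inRange(h,(18,60,150),(30,255,255));m[:145]=0;m[202:]=0;m[:,:165]=0;m[:,305:]=0
m=cv2.morphologyEx(m,cv2.MORPH_CLOSE,np.ones((9,9)))
cs=max(cv2.findContours(m,0,2)[0],key=cv2.contourArea)
r=cv2.minAreaRect(cs);print(r,[ray("top",q,.014).round(4) for q in cv2.boxPoints(r)])
E
```

```text
[ 12 174 221] [ 12 174 217] [176  19 109] [22 90 93] [ 15 127 175] [ 16 121 154]
rack [ 223  227  132   40 4074] [289.  246.5] [ 0.4555 -0.0766  0.006 ]
((236.28768920898438, 174.0619354248047), (41.18672561645508, 129.17721557617188), 89.157470703125) [array([0.6947, 0.2138, 0.014 ]), array([ 0.6918, -0.1157,  0.014 ]), array([ 0.5846, -0.1119,  0.014 ]), array([0.5875, 0.2102, 0.014 ])]
```

View pics/crop0.png

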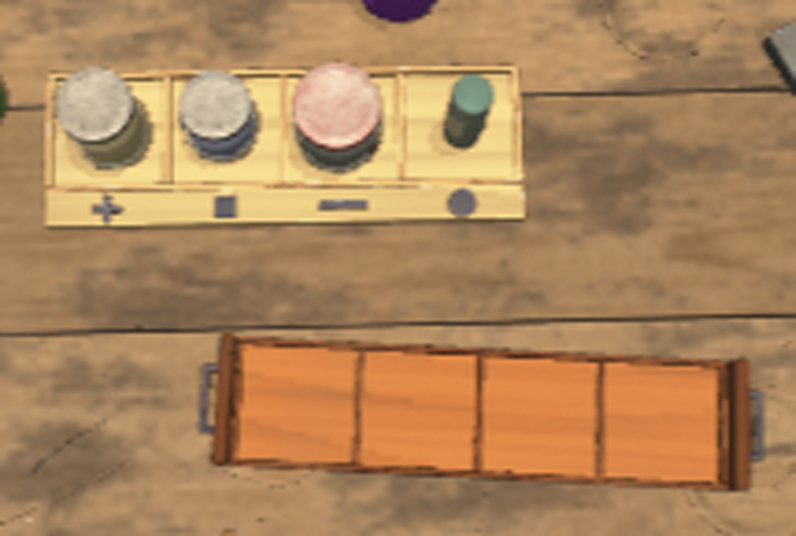

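```bash
python3 - <<'E'
from h import *
f=lambda x,y:((x+.5)/3.7-.5+160,(y+.5)/3.7-.5+135)
im=cv2.imread("pics/top0.png");h=cv2.cvtColor(im,cv2.COLOR_BGR2HSV)
m=cv2.inRange(h,(5,150,140),(16,255,255));m[:220]=0;m[275:]=0;m[:,:215]=0;m[:,370:]=0
r=cv2.minAreaRect(max(cv2.findContours(m,0,2)[0],key=cv2.contourArea));b=np.array([ray("top",q,.008) for q in cv2.boxPoints(r)]);print(r,b.round(3).tolist(),b.mean(0))
q=cv2.boxPoints(r);a=ray("top",(238,0),0)
C=np.array([ray("top",f(*p),.01) for p in[(238,345),(722,362),(720,483),(236,462)]]);c=C.mean(0);print(C.round(4),c)
d=(C[0]+C[3]-C[1]-C[2])[:2];d/=np.hypot(*d);print("rack yaw",np.arctan2(-d[0],d[1]))
for y in(.12,.04,-.04,-.12):print("pocket",y,(c[:2]+d*y).round(4))
for n,p,z in(("tall",(95,104),.09),("low",(216,104),.068),("wide",(337,105),.083),("glue",(471,94),.1),("cross",(106,208),.017),("disc",(462,202),.017)):print(n,ray("top",f(*p),z).round(4))
o=observe();R=Ro.from_rotvec(o["ee_rot"]).as_matrix();print(R.round(3),o["position"])
E
```

```text
((288.99896240234375, 246.52267456054688), (131.63681030273438, 33.919525146484375), 2.6025619506835938) [[0.426, 0.086, 0.008], [0.508, 0.082, 0.008], [0.485, -0.241, 0.008], [0.404, -0.231, 0.008]] [ 0.45563607 -0.07617281  0.008     ]
[[ 0.5043  0.0816  0.01  ]
 [ 0.4854 -0.2389  0.01  ]
 [ 0.4069 -0.2314  0.01  ]
 [ 0.4278  0.0835  0.01  ]] [ 0.45610244 -0.07627432  0.01      ]
rack yaw -0.06248890214966921
pocket 0.12 [0.4636 0.0435]
pocket 0.04 [ 0.4586 -0.0364]
pocket -0.04 [ 0.4536 -0.1162]
pocket -0.12 [ 0.4486 -0.196 ]
tall [0.6497 0.1649 0.09  ]
low [0.6542 0.0904 0.068 ]
wide [0.6473 0.0121 0.083 ]
glue [ 0.6476 -0.0718  0.1   ]
cross [0.598  0.1692 0.017 ]
disc [ 0.5964 -0.0706  0.017 ]
[[ 0.957  0.291 -0.   ]
 [ 0.291 -0.957  0.001]
 [-0.    -0.001 -1.   ]] [ 0.18201676 -0.59749629  0.20572623]
```

```bash
python3 -m pendant '[0,0,-0.01,0,0,-0.182,0.09, 0,0,-0.01,0,0,-0.182,0.09, 0,0,-0.01,0,0,-0.182,0.09, 0,0,-0.01,0,0,-0.182,0.09, 0,0,0,0,0,-0.182,0.09, 0,0,0,0,0,-0.182,0.09, 0,0,0,0,0,-0.182,0.09, 0.02,0.013,0,0,0,0,0.09, 0.03,0.02,0,0,0,0,0.09, 0.04,0.025,0,0,0,0,0.09]' 25
python3 - <<'E'
from h import *
im=cv2.imread("pics/top0.png");h=cv2.cvtColor(im,cv2.COLOR_BGR2HSV)
m=cv2.inRange(h,(128,100,60),(150,255,255));n,l,s,ce=cv2.connectedComponentsWithStats(m);i=1+s[1:,4].argmax();print(s[i],ce[i],ray("top",(268,120),.077),ray("top",(268,138),.003))
im=cv2.imread("pics/side0.png");h=cv2.cvtColor(im,cv2.COLOR_BGR2HSV)
m=cv2.inRange(h,(128,100,40),(150,255,255));n,l,s,ce=cv2.connectedComponentsWithStats(m);i=1+s[1:,4].argmax();print(s[i],ce[i],ray("side",ce[i],.038))
o=observe();R=Ro.from_rotvec(o["ee_rot"]).as_matrix();print(R.round(3),o["position"],o["joints"].round(2))
E
```

```text
clock: 1.4
position: [0.2401, -0.5074, 0.2458]
ee_rot: [-2.224, -2.218, -0.0]
force: [0.8, 0.5, 2.0]
width: 0.983
gripper_force: 0.0
[257 109  23  32 601] [267.75207987 124.36106489] [ 0.75644058 -0.03233119  0.077     ] [ 0.73668283 -0.03444585  0.003     ]
[ 323  191   30   43 1046] [337.35755258 211.92256214] [ 0.75732754 -0.03123333  0.038     ]
[[ 0.003  1.    -0.   ]
 [ 1.    -0.003  0.   ]
 [ 0.    -0.    -1.   ]] [ 0.24011041 -0.50742263  0.24584015] [ 1.25  0.32 -0.29  1.65  0.1   1.18  0.94]
```

```bash
python3 -m pendant '[0.05,0.03,0,0,0,0,0.09, 0.05,0.03,0,0,0,0,0.09, 0.05,0.03,0,0,0,0,0.09, 0.05,0.03,0,0,0,0,0.09, 0.05,0.03,0,0,0,0,0.09, 0.05,0.03,0,0,0,0,0.09, 0.05,0.03,0,0,0,0,0.09, 0.05,0.03,0,0,0,0,0.09, 0.05,0.03,0,0,0,0,0.09, 0.05,0.03,0,0,0,0,0.09]'
python3 -m pendant '[0.05,0.03,0,0,0,0,0.09, 0.05,0.03,0.0,0,0,0,0.09, 0.04,0.03,0.02,0,0,0,0.09, 0.02,0.01,0.02,0,0,0,0.09, 0,0,0,0,0,0,0.09,0,0,0,0,0,0,0.09]'
python3 - <<'E'
from h import *
o=observe();im=get_image("wrist");cv2.imwrite("pics/w1.png",im[:,:,::-1]);R=Ro.from_rotvec(o["ee_rot"]).as_matrix();print(R.round(3),o["position"],o["joints"].round(2))
E
```

```text
clock: 2.65
position: [0.5415, -0.0069, 0.2462]
ee_rot: [2.223, 2.219, -0.0]
force: [1.3, 0.3, 0.8]
width: 0.979
gripper_force: 0.0
clock: 3.4
position: [0.641, 0.1507, 0.2066]
ee_rot: [2.223, 2.219, -0.001]
force: [0.7, 0.3, -0.6]
width: 0.979
gripper_force: 0.0
[[ 0.002  1.    -0.   ]
 [ 1.    -0.002 -0.001]
 [-0.001 -0.    -1.   ]] [0.64095101 0.15074135 0.20659725] [ 0.06  0.56 -0.59  1.44  0.32  1.23 -0.57]
```

View pics/w1.png

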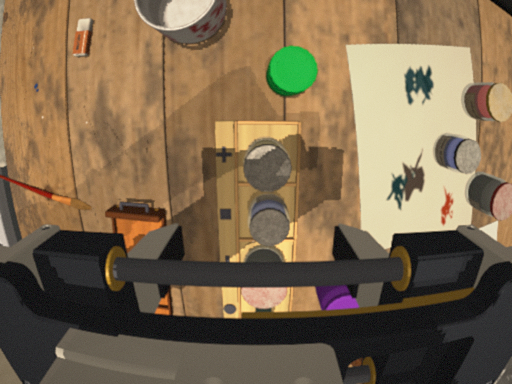

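The wrist view shows the tall lid at (266,166), the low lid at (270,218) and the tray tags at column 225; green jar (292,71) lies clear.

```bash
python3 - <<'E'
from h import *
o=observe()
for n,p,z in(("tall",(267,166),.09),("low",(270,217),.068),("green",(292,71),.08),("cross",(224,154),.017)):print(n,wray(p,z,o).round(4))
g=cv2.cvtColor(cv2.imread("pics/w1.png"),cv2.COLOR_BGR2GRAY)
c=cv2.HoughCircles(g[130:250,225:310],cv2.HOUGH_GRADIENT,1,30,param1=80,param2=15,minRadius=15,maxRadius=28)
for x,y,r in c[0]:print(x+225,y+130,r,wray((x+225,y+130),.08,o))
E
```

```text
tall [0.6499 0.1676 0.09  ]
low [0.6544 0.1039 0.068 ]
green [0.6753 0.2643 0.08  ]
cross [0.5983 0.1685 0.017 ]
267.5 170.5 25.2 [0.65076836 0.16073837 0.08      ]
267.5 217.5 27.4 [0.65113183 0.10803799 0.08      ]
```

```bash
python3 -m pendant '[0.012,0.009,0.02,0,0,0,0.09, 0,0,0.03,0,0,0,0.09, 0,0,0.03,0,0,0,0.09, 0,0,0.03,0,0,0,0.09, 0,0,0.02,0,0,0,0.09, 0,0,0.013,0,0,0,0.09, 0,0,0.008,0,0,0,0.09, 0,0,0,0,0,0,0.09, 0,0,0,0,0,0,0.07, 0,0,0,0,0,0,0.06]' 20
python3 -m pendant '[0,0,0,0,0,0,0.05, 0,0,0,0,0,0,0.04, 0,0,0,0,0,0,0.03, 0,0,0,0,0,0,0.03,0,0,0,0,0,0,0.03]' 20
```

```text
clock: 4.7
position: [0.6504, 0.1638, 0.0561]
ee_rot: [2.222, 2.22, 0.002]
force: [0.2, 0.8, -0.2]
width: 0.814
gripper_force: 0.0
clock: 5.32
position: [0.6501, 0.1636, 0.0553]
ee_rot: [2.223, 2.22, 0.0]
force: [1.0, -0.5, -0.2]
width: 0.502
gripper_force: 19.8
```

```bash
python3 -m pendant '[0,0,-0.01,0,0,0,0.03, 0,0,-0.02,0,0,0,0.03, 0,0,-0.03,0,0,0,0.03, 0,0,-0.03,0,0,0,0.03, 0,0,-0.02,0,0,0,0.03, 0,0,-0.01,0,0,0,0.03,0,0,0,0,0,0,0.03]'
python3 - <<'E'
from h import *
im=get_image("side");cv2.imwrite("pics/s1.png",cv2.resize(im[60:280,150:400,::-1],None,fx=2.4,fy=2.4));w=get_image("wrist");cv2.imwrite("pics/w2.png",w[:,:,::-1])
E
```

```text
clock: 6.2
position: [0.6501, 0.1636, 0.1757]
ee_rot: [2.222, 2.22, 0.001]
force: [-0.2, -0.0, -1.8]
width: 0.501
gripper_force: 19.7
```

View pics/s1.png

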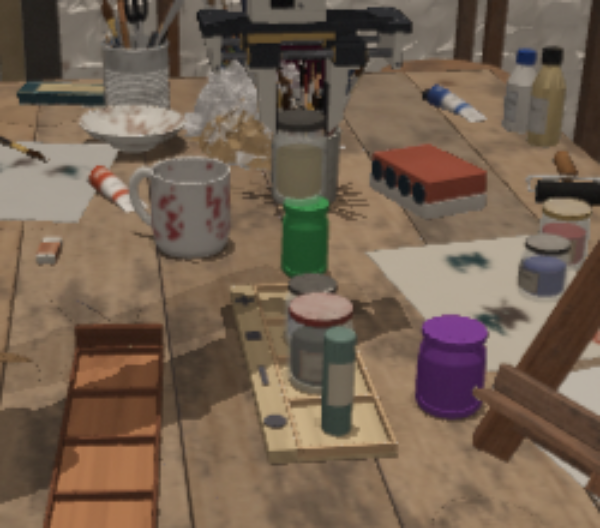

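View pics/w2.png

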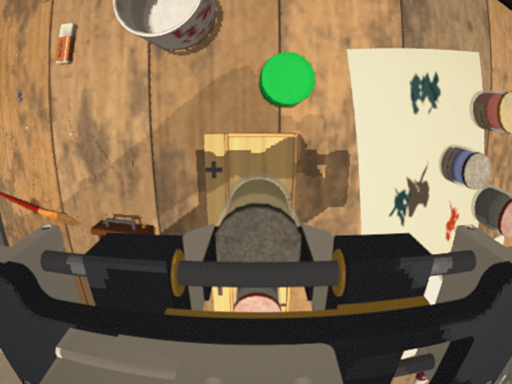

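The tall jar is held upright between the fingers in both views, clear of its neighbours. Carrying it to the right end pocket.

```bash
python3 -m pendant '[-0.02,-0.012,0,0,0,0,0.03, -0.04,-0.022,0,0,0,0,0.03, -0.04,-0.022,0,0,0,0,0.03, -0.04,-0.023,0,0,0,0,0.03, -0.04,-0.022,0,0,0,0,0.03, -0.04,-0.022,0,0,0,0,0.03, -0.04,-0.023,0,0,0,0,0.03, -0.04,-0.022,0,0,0,0,0.03, -0.04,-0.022,0,0,0,0,0.03, -0.02,-0.012,0,0,0,0,0.03]'
python3 -m pendant '[0,0,0.02,0,0,0,0.03, 0,0,0.03,0,0,0,0.03, 0,0,0.03,0,0,0,0.03, 0,0,0.02,0,0,0,0.03, 0,0,0,0,0,0,0.03, 0,0,0,0,0,0,0.03]'
python3 - <<'E'
from h import *
im=get_image("side");cv2.imwrite("pics/s2.png",cv2.resize(im[120:320,120:370,::-1],None,fx=2.4,fy=2.4))
E
```

```text
clock: 7.55
position: [0.4454, -0.1986, 0.1743]
ee_rot: [-2.225, -2.216, 0.003]
force: [0.2, -0.0, -2.0]
width: 0.501
gripper_force: 19.7
clock: 8.3
position: [0.4478, -0.1961, 0.0757]
ee_rot: [-2.222, -2.22, -0.0]
force: [0.2, -1.0, -1.2]
width: 0.5
gripper_force: 19.7
```

View pics/s2.png

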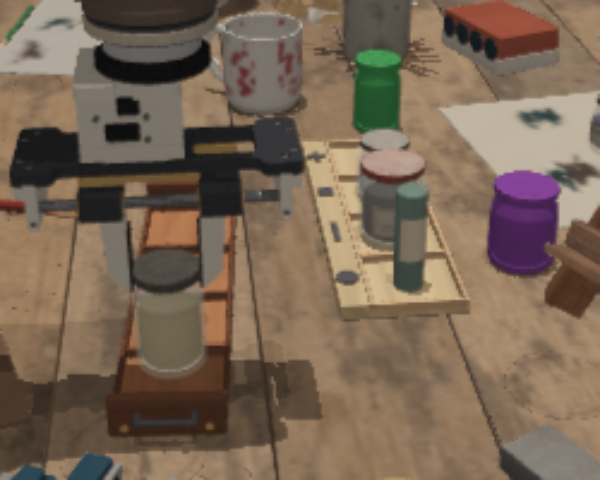

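The jar hangs over the right end pocket, centred between the walls. Lower, release, rise.

```bash
python3 -m pendant '[0,0,0.01,0,0,0,0.03, 0,0,0.006,0,0,0,0.03, 0,0,0.004,0,0,0,0.03, 0,0,0.001,0,0,0,0.03, 0,0,0,0,0,0,0.03]'
python3 -m pendant '[0,0,0,0,0,0,0.06, 0,0,0,0,0,0,0.075, 0,0,0,0,0,0,0.08, 0,0,0,0,0,0,0.08, 0,0,-0.01,0,0,0,0.08, 0,0,-0.03,0,0,0,0.08, 0,0,-0.04,0,0,0,0.08, 0,0,-0.04,0,0,0,0.08, 0,0,-0.03,0,0,0,0.08]'
```

```text
clock: 8.98
position: [0.4478, -0.1962, 0.055]
ee_rot: [2.222, 2.22, -0.001]
force: [-3.8, 1.1, 12.5]
width: 0.501
gripper_force: 20.6
clock: 10.1
position: [0.448, -0.196, 0.2068]
ee_rot: [2.221, 2.219, 0.001]
force: [0.6, -0.9, -0.6]
width: 0.872
gripper_force: 0.0
```

```bash
python3 -m pendant '[0.02,0.014,0,0,0,0,0.09, 0.04,0.029,0,0,0,0,0.09, 0.04,0.029,0,0,0,0,0.09, 0.04,0.029,0,0,0,0,0.09, 0.04,0.029,0,0,0,0,0.09, 0.04,0.029,0,0,0,0,0.09, 0.04,0.029,0,0,0,0,0.09, 0.02,0.014,0,0,0,0,0.09, 0.008,0.003,0,0,0,0,0.09,0,0,0,0,0,0,0.09]'
python3 - <<'E'
from h import *
o=observe();im=get_image("wrist");cv2.imwrite("pics/w3.png",im[:,:,::-1]);t=get_image("top");cv2.imwrite("pics/t3.png",t[:,:,::-1]);print(o["position"],o["ee_rot"])
E
```

```text
clock: 11.35
position: [0.6525, 0.0915, 0.2045]
ee_rot: [-2.222, -2.221, 0.0]
force: [-0.1, 0.5, 0.9]
width: 0.977
gripper_force: 0.0
[0.65251376 0.09151357 0.20454594] [-2.22214490e+00 -2.22066960e+00  4.76669278e-04]
```

View pics/w3.png

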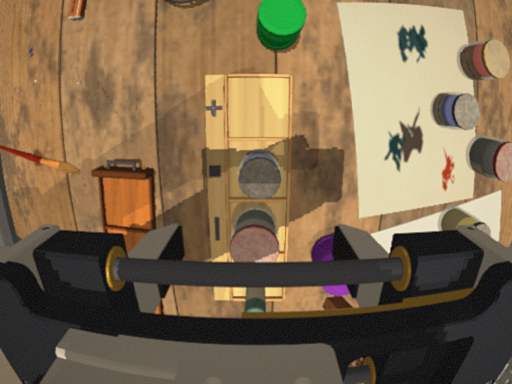

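Low lid at (260,175), wide lid at (255,240), both directly in line with the gripper.

```bash
python3 - <<'E'
from h import *
o=observe()
for n,p,z in(("low",(260,176),.068),("wide",(255,240),.083),("glue",(255,306),.1)):print(n,wray(p,z,o).round(4))
E
```

```text
low [0.6543 0.0922 0.068 ]
wide [0.6486 0.0229 0.083 ]
glue [ 0.6482 -0.0569  0.1   ]
```

```bash
python3 -m pendant '[0,0.002,0.02,0,0,0,0.09, 0,0,0.035,0,0,0,0.09, 0,0,0.035,0,0,0,0.09, 0,0,0.035,0,0,0,0.09, 0,0,0.02,0,0,0,0.09, 0,0,0.013,0,0,0,0.09, 0,0,0.009,0,0,0,0.09, 0,0,0,0,0,0,0.08, 0,0,0,0,0,0,0.07, 0,0,0,0,0,0,0.06]' 20
python3 -m pendant '[0,0,0,0,0,0,0.05, 0,0,0,0,0,0,0.04, 0,0,0,0,0,0,0.03, 0,0,0,0,0,0,0.03,0,0,0,0,0,0,0.03]' 20
python3 -m pendant '[0,0,-0.01,0,0,0,0.03, 0,0,-0.02,0,0,0,0.03, 0,0,-0.03,0,0,0,0.03, 0,0,-0.03,0,0,0,0.03, 0,0,-0.02,0,0,0,0.03, 0,0,-0.01,0,0,0,0.03,0,0,0,0,0,0,0.03]'
```

```text
clock: 12.7
position: [0.6555, 0.0918, 0.0382]
ee_rot: [2.222, 2.22, 0.002]
force: [-0.1, -0.8, -0.0]
width: 0.704
gripper_force: 0.0
clock: 13.32
position: [0.6547, 0.0917, 0.0374]
ee_rot: [-2.222, -2.22, 0.0]
force: [-2.9, 0.8, 5.1]
width: 0.479
gripper_force: 19.9
clock: 14.2
position: [0.6551, 0.0916, 0.1577]
ee_rot: [2.222, 2.22, 0.001]
force: [-0.3, -0.3, -1.9]
width: 0.482
gripper_force: 19.1
```

```bash
python3 -m pendant '[-0.014,-0.014,0,0,0,0,0.03, -0.03,-0.029,0,0,0,0,0.03, -0.03,-0.029,0,0,0,0,0.03, -0.03,-0.029,0,0,0,0,0.03, -0.03,-0.029,0,0,0,0,0.03, -0.03,-0.029,0,0,0,0,0.03, -0.03,-0.029,0,0,0,0,0.03, -0.014,-0.013,0,0,0,0,0.03, 0,0,0,0,0,0,0.03]'
python3 -m pendant '[0,0,0.02,0,0,0,0.03, 0,0,0.03,0,0,0,0.03, 0,0,0.03,0,0,0,0.03, 0,0,0.02,0,0,0,0.03, 0,0,0.01,0,0,0,0.03, 0,0,0.006,0,0,0,0.03, 0,0,0.003,0,0,0,0.03, 0,0,0,0,0,0,0.03]'
python3 - <<'E'
from h import *
im=get_image("side");cv2.imwrite("pics/s3.png",cv2.resize(im[120:320,120:370,::-1],None,fx=2.4,fy=2.4))
E
```

```text
clock: 15.32
position: [0.452, -0.1175, 0.1565]
ee_rot: [-2.225, -2.216, 0.003]
force: [0.1, -0.1, -0.8]
width: 0.482
gripper_force: 19.1
clock: 16.32
position: [0.454, -0.1162, 0.0386]
ee_rot: [2.222, 2.22, 0.0]
force: [0.1, -0.8, -1.4]
width: 0.481
gripper_force: 19.1
```

View pics/s3.png

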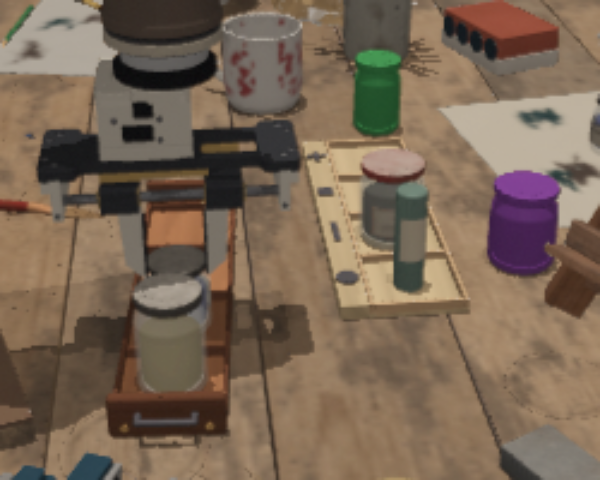

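The tall jar stands upright in the right end pocket and the low jar is inside its pocket beside it. Release and go to the wide jar.

```bash
python3 -m pendant '[0,0,0.001,0,0,0,0.03, 0,0,0,0,0,0,0.06, 0,0,0,0,0,0,0.075, 0,0,0,0,0,0,0.08, 0,0,0,0,0,0,0.08, 0,0,-0.01,0,0,0,0.08, 0,0,-0.04,0,0,0,0.08, 0,0,-0.05,0,0,0,0.08, 0,0,-0.05,0,0,0,0.08, 0,0,-0.02,0,0,0,0.09]'
python3 -m pendant '[0.012,0.018,0,0,0,0,0.09, 0.025,0.04,0,0,0,0,0.09, 0.025,0.038,0,0,0,0,0.09, 0.025,0.038,0,0,0,0,0.09, 0.025,0.038,0,0,0,0,0.09, 0.014,0.02,0,0,0,0,0.09, 0.002,0.002,0,0,0,0,0.09, 0,0,0,0,0,0,0.09]'
python3 - <<'E'
from h import *
o=observe();im=get_image("wrist");cv2.imwrite("pics/w4.png",im[:,:,::-1]);print(o["position"],o["ee_rot"])
E
```

```text
clock: 17.62
position: [0.4549, -0.1159, 0.2109]
ee_rot: [2.22, 2.218, 0.003]
force: [1.0, -0.1, 0.6]
width: 0.934
gripper_force: 0.0
clock: 18.62
position: [0.6472, 0.0113, 0.2075]
ee_rot: [-2.222, -2.22, 0.001]
force: [0.2, -0.4, 0.6]
width: 0.985
gripper_force: 0.0
[0.64720379 0.01125294 0.20751766] [-2.22246622e+00 -2.22019380e+00  8.51308114e-04]
```

View pics/w4.png

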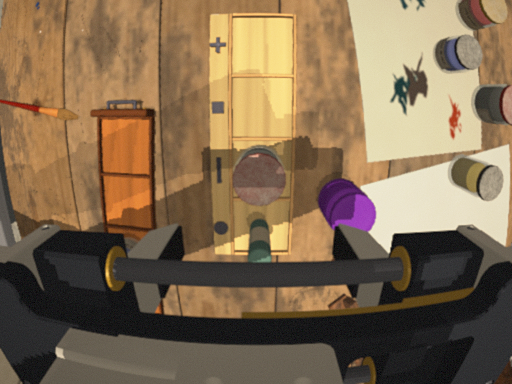

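Wide lid at (259,178), practically centred between the fingers; the purple jar (347,205) stays clear to the right.

```bash
python3 -m pendant '[0.001,0.001,0.02,0,0,0,0.082, 0,0,0.035,0,0,0,0.082, 0,0,0.035,0,0,0,0.082, 0,0,0.03,0,0,0,0.082, 0,0,0.02,0,0,0,0.082, 0,0,0.012,0,0,0,0.082, 0,0,0.006,0,0,0,0.082, 0,0,0,0,0,0,0.08, 0,0,0,0,0,0,0.07, 0,0,0,0,0,0,0.06]' 20
python3 -m pendant '[0,0,0,0,0,0,0.05, 0,0,0,0,0,0,0.04, 0,0,0,0,0,0,0.03, 0,0,0,0,0,0,0.03,0,0,0,0,0,0,0.03]' 20
python3 -m pendant '[0,0,-0.01,0,0,0,0.03, 0,0,-0.02,0,0,0,0.03, 0,0,-0.03,0,0,0,0.03, 0,0,-0.03,0,0,0,0.03, 0,0,-0.02,0,0,0,0.03, 0,0,-0.01,0,0,0,0.03,0,0,0,0,0,0,0.03]'
```

```text
clock: 19.92
position: [0.6493, 0.0127, 0.05]
ee_rot: [2.222, 2.22, 0.001]
force: [-0.1, 0.7, -0.0]
width: 0.705
gripper_force: 0.0
clock: 20.55
position: [0.649, 0.0127, 0.0496]
ee_rot: [2.222, 2.22, 0.0]
force: [-1.3, -0.9, 5.4]
width: 0.576
gripper_force: 20.1
clock: 21.42
position: [0.649, 0.0126, 0.1697]
ee_rot: [2.222, 2.22, 0.0]
force: [0.4, -0.6, -1.3]
width: 0.576
gripper_force: 19.6
```

```bash
python3 -m pendant '[-0.004,-0.015,0,0,0,0,0.03, -0.008,-0.03,0,0,0,0,0.03, -0.01,-0.04,0,0,0,0,0.03, -0.01,-0.04,0,0,0,0,0.03, -0.009,-0.035,0,0,0,0,0.03, -0.006,-0.02,0,0,0,0,0.03, -0.002,-0.01,0,0,0,0,0.03, 0,0,0,0,0,0,0.03]'
python3 -m pendant '[0,0,0.02,0,0,0,0.03, 0,0,0.03,0,0,0,0.03, 0,0,0.03,0,0,0,0.03, 0,0,0.02,0,0,0,0.03, 0,0,0.01,0,0,0,0.03, 0,0,0.006,0,0,0,0.03, 0,0,0.003,0,0,0,0.03, 0,0,0,0,0,0,0.03]'
python3 - <<'E'
from h import *
im=get_image("side");cv2.imwrite("pics/s4.png",cv2.resize(im[120:320,120:370,::-1],None,fx=2.4,fy=2.4))
E
```

```text
clock: 22.42
position: [0.4586, -0.0363, 0.1691]
ee_rot: [-2.223, -2.22, 0.001]
force: [0.5, 0.0, -1.3]
width: 0.58
gripper_force: 19.6
clock: 23.42
position: [0.4591, -0.0362, 0.0506]
ee_rot: [2.222, 2.22, 0.001]
force: [-0.7, 0.2, -0.5]
width: 0.577
gripper_force: 19.6
```

View pics/s4.png

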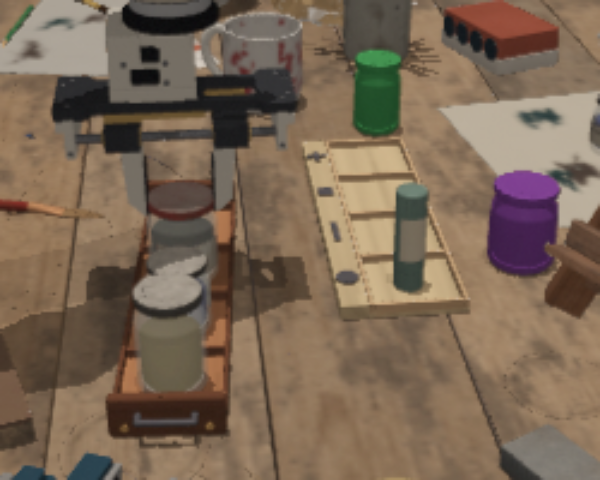

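The wide jar hangs just above its pocket, row consistent. Release and go to the glue stick.

```bash
python3 -m pendant '[0,0,0.001,0,0,0,0.03, 0,0,0,0,0,0,0.065, 0,0,0,0,0,0,0.08, 0,0,0,0,0,0,0.085, 0,0,0,0,0,0,0.085, 0,0,-0.01,0,0,0,0.085, 0,0,-0.04,0,0,0,0.085, 0,0,-0.05,0,0,0,0.085, 0,0,-0.05,0,0,0,0.085, 0,0,-0.02,0,0,0,0.085]'
python3 -m pendant '[-0.003,0.018,0,0,0,0,0.085, -0.007,0.038,0,0,0,0,0.085, -0.007,0.038,0,0,0,0,0.08, -0.007,0.038,0,0,0,0,0.07, -0.007,0.035,0,0,0,0,0.07, -0.004,0.02,0,0,0,0,0.07, 0,0.002,0,0,0,0,0.07, 0,0,0,0,0,0,0.07]'
python3 - <<'E'
from h import *
o=observe();im=get_image("wrist");cv2.imwrite("pics/w5.png",im[:,:,::-1]);print(o["position"],o["ee_rot"])
E
```

```text
clock: 24.72
position: [0.46, -0.0357, 0.2229]
ee_rot: [2.22, 2.218, 0.004]
force: [-0.1, -0.0, -0.5]
width: 0.928
gripper_force: 0.0
clock: 25.72
position: [0.6471, -0.0709, 0.2196]
ee_rot: [-2.222, -2.221, 0.0]
force: [-0.4, -0.3, 0.1]
width: 0.765
gripper_force: 0.0
[ 0.64708011 -0.07093375  0.21961395] [-2.22173041e+00 -2.22050019e+00  9.32922044e-06]
```

View pics/w5.png

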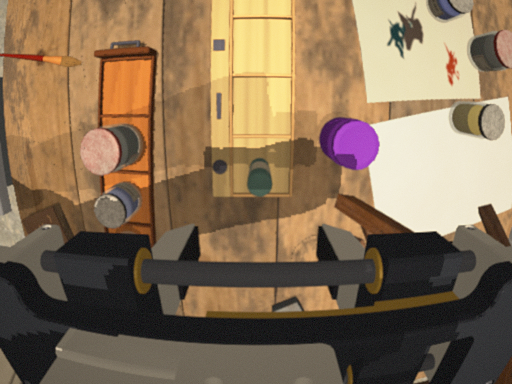

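Glue stick's top at about (260,182), base at (259,162): centred under the gripper.

```bash
python3 - <<'E'
from h import *
o=observe();print(wray((260,183),.1,o).round(4),wray((259,160),.01,o).round(4))
E
```

```text
[ 0.6485 -0.0721  0.1   ] [ 0.6477 -0.0642  0.01  ]
```

```bash
python3 -m pendant '[-0.001,0.001,0.02,0,0,0,0.07, 0,0,0.035,0,0,0,0.07, 0,0,0.035,0,0,0,0.07, 0,0,0.03,0,0,0,0.07, 0,0,0.02,0,0,0,0.07, 0,0,0.011,0,0,0,0.07, 0,0,0.005,0,0,0,0.06, 0,0,0,0,0,0,0.05, 0,0,0,0,0,0,0.04, 0,0,0,0,0,0,0.035]' 20
python3 -m pendant '[0,0,0,0,0,0,0.03, 0,0,0,0,0,0,0.025, 0,0,0,0,0,0,0.02, 0,0,0,0,0,0,0.015,0,0,0,0,0,0,0.01]' 20
python3 -m pendant '[0,0,-0.01,0,0,0,0.01, 0,0,-0.02,0,0,0,0.01, 0,0,-0.03,0,0,0,0.01, 0,0,-0.03,0,0,0,0.01, 0,0,-0.02,0,0,0,0.01, 0,0,-0.01,0,0,0,0.01,0,0,0,0,0,0,0.01]'
```

```text
clock: 27.02
position: [0.6491, -0.0724, 0.064]
ee_rot: [2.222, 2.22, 0.001]
force: [-0.7, -0.9, -0.3]
width: 0.401
gripper_force: 0.0
clock: 27.65
position: [0.6488, -0.0724, 0.0635]
ee_rot: [2.222, 2.22, 0.0]
force: [-0.3, 0.2, 2.2]
width: 0.287
gripper_force: 20.0
clock: 28.52
position: [0.6489, -0.0724, 0.1837]
ee_rot: [2.222, 2.22, 0.001]
force: [-0.4, 0.1, -1.4]
width: 0.288
gripper_force: 20.0
```

```bash
python3 -m pendant '[0.01,-0.015,0,0,0,0,0.01, 0.019,-0.03,0,0,0,0,0.01, 0.023,-0.038,0,0,0,0,0.01, 0.023,-0.038,0,0,0,0,0.01, 0.022,-0.034,0,0,0,0,0.01, 0.013,-0.02,0,0,0,0,0.01, 0.006,-0.01,0,0,0,0,0.01, 0,0,0,0,0,0,0.01]'
python3 -m pendant '[0,0,0.02,0,0,0,0.01, 0,0,0.03,0,0,0,0.01, 0,0,0.03,0,0,0,0.01, 0,0,0.02,0,0,0,0.01, 0,0,0.01,0,0,0,0.01, 0,0,0.006,0,0,0,0.01, 0,0,0.003,0,0,0,0.01, 0,0,0.001,0,0,0,0.01, 0,0,0,0,0,0,0.01]'
python3 - <<'E'
from h import *
im=get_image("side");cv2.imwrite("pics/s5.png",cv2.resize(im[120:320,120:370,::-1],None,fx=2.4,fy=2.4))
E
```

```text
clock: 29.52
position: [0.4636, 0.0437, 0.183]
ee_rot: [-2.222, -2.221, 0.001]
force: [1.5, -0.8, -0.8]
width: 0.286
gripper_force: 20.0
clock: 30.65
position: [0.4642, 0.0438, 0.0637]
ee_rot: [2.222, 2.22, 0.001]
force: [-0.8, 0.4, 0.0]
width: 0.289
gripper_force: 20.0
```

View pics/s5.png

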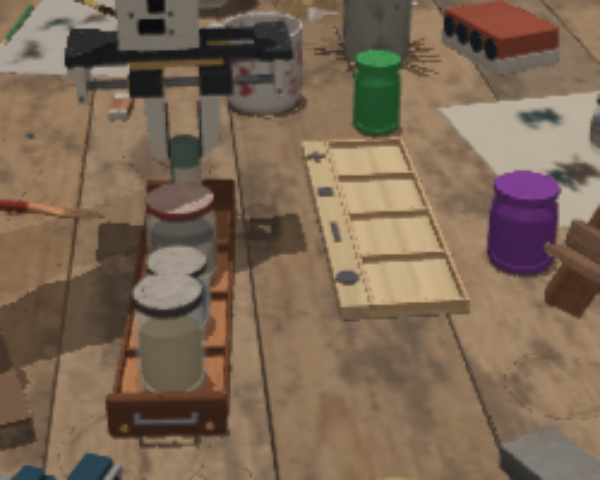

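The glue stick stands over the left end pocket, upright. Release gently, rise and back off.

```bash
python3 -m pendant '[0,0,0.001,0,0,0,0.01, 0,0,0,0,0,0,0.01, 0,0,0,0,0,0,0.03, 0,0,0,0,0,0,0.035, 0,0,0,0,0,0,0.045, 0,0,0,0,0,0,0.06, 0,0,0,0,0,0,0.07, 0,0,0,0,0,0,0.07, 0,0,-0.02,0,0,0,0.07, 0,0,-0.04,0,0,0,0.07]'
python3 -m pendant '[0,0,-0.05,0,0,0,0.07, 0,0,-0.05,0,0,0,0.07, 0.04,0.02,-0.02,0,0,0,0.07, 0.05,0.03,0,0,0,0,0.07, 0.05,0.04,0,0,0,0,0.07, 0.05,0.04,0,0,0,0,0.07, 0.03,0.02,0,0,0,0,0.07, 0,0,0,0,0,0,0.07,0,0,0,0,0,0,0.07]'
python3 - <<'E'
from h import *
im=get_image("top");cv2.imwrite("pics/t6.png",cv2.resize(im[120:290,140:400,::-1],None,fx=3,fy=3))
E
```

```text
clock: 31.95
position: [0.4627, 0.0436, 0.1219]
ee_rot: [-2.221, -2.219, 0.004]
force: [0.2, 0.8, 0.3]
width: 0.764
gripper_force: 0.0
clock: 33.08
position: [0.6118, 0.2607, 0.2419]
ee_rot: [2.223, 2.22, -0.002]
force: [0.5, -1.1, -1.0]
width: 0.763
gripper_force: 0.0
```

View pics/t6.png

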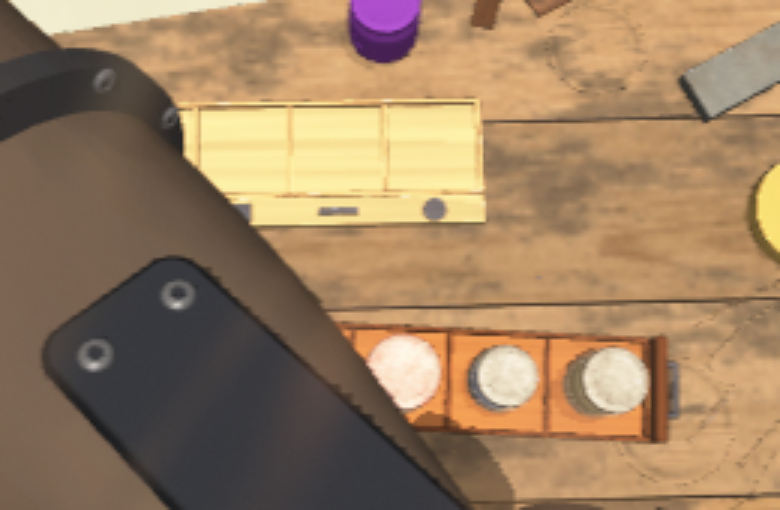

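Three jars sit well inside their pockets; the arm hides the glue stick from the top camera, so I check it by colour mask in the side camera.

```bash
python3 - <<'E'
from h import *
b=proj("side",(.4636,.0435,.006));t=proj("side",(.4636,.0435,.1));print(b,t)
h=cv2.cvtColor(get_image("side")[:,:,::-1].copy(),cv2.COLOR_BGR2HSV)
m=cv2.inRange(h,(65,50,20),(105,255,200));m[:,:150]=0;m[:,250:]=0;m[:140]=0;m[260:]=0
n,l,s,ce=cv2.connectedComponentsWithStats(m)
for i in range(1,n):
    if s[i,4]>25:print(s[i],ce[i].round(1))
x,y=t.astype(int)
for v in range(y-4,y+30,3):print(v,h[v,x-8:x+9:4].tolist())
E
```

```text
[198.53054286 215.39293965] [196.557044   176.92097544]
172 [[15, 90, 148], [16, 91, 145], [15, 90, 150], [15, 87, 146], [15, 88, 130]]
175 [[15, 88, 148], [15, 91, 143], [16, 90, 127], [15, 89, 132], [15, 91, 131]]
178 [[16, 89, 143], [65, 41, 75], [72, 44, 76], [68, 37, 76], [14, 92, 127]]
181 [[15, 91, 126], [66, 38, 67], [65, 37, 76], [66, 39, 66], [15, 88, 128]]
184 [[15, 86, 110], [69, 40, 63], [66, 38, 67], [67, 36, 64], [15, 89, 123]]
187 [[15, 83, 92], [68, 44, 64], [68, 41, 68], [69, 40, 63], [15, 86, 107]]
190 [[15, 85, 93], [33, 37, 76], [26, 43, 89], [19, 57, 107], [15, 87, 103]]
193 [[15, 83, 102], [33, 32, 71], [19, 56, 110], [17, 61, 108], [15, 86, 110]]
196 [[9, 115, 73], [13, 54, 85], [8, 66, 178], [10, 69, 144], [9, 114, 76]]
199 [[9, 68, 132], [10, 63, 171], [10, 59, 174], [9, 58, 175], [10, 57, 173]]
202 [[10, 58, 172], [10, 61, 172], [10, 61, 171], [11, 55, 175], [10, 57, 175]]
205 [[9, 63, 170], [10, 62, 165], [12, 54, 170], [11, 59, 148], [10, 59, 164]]
```

The glue stick's green top shows symmetrically around the projected column 196, at the height expected for standing upright on the floor. Handing in.

```bash
python3 -c "
from cell import *
print(sign_off())"
```

```text
the job is handed in; nothing more can be done
None
```

I moved all four things into the dark rack in mirrored order and handed the job in. From the left they now stand glue stick, wide jar, low jar, tall jar; the last pictures showed each in its pocket, but `sign_off` returned no verdict.

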